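Seal the vial rack in the purge box

ROBOT

A 7-joint arm with a two-finger parallel gripper is mounted at the origin on the work surface. World frame = base frame: x ahead of the robot, y to its left, z up, the work surface at z = 0. Lengths are in m, angles in rad, forces in N, time in s.
With the tool pointing down it reaches from about 0.4 to 0.85 m from the base axis. Payload 4.5 kg.
Tool frame: the origin (TCP) lies midway between the tips of the shut fingers; the grasp point (between the pads) lies 19 mm behind it (r.grip_point_offset is the distance from the TCP to the grasp point, in m); z points along the fingers, y is the direction in which the jaws open and shut (so a half turn about z gives the same grasp; the last joint's range is limited). The gripper opens to 88 mm and grips with 3 to 60 N. Pads are 18 mm wide; open, the fingers measure 123 mm over their backs; the gripper's body (75 mm by 187 mm) begins 45 mm behind the grasp point.
Start: joints at [-1.298, 0.689, -0.195, 1.565, 0.157, 0.902, -0.215], TCP at [0.148, 0.607, 0.239] pointing down, gripper open.
Joint ranges: [-3.01, 3.01], [-0.46, 2.08], [-1.47, 1.51], [0.13, 2.56], [-1, 4.14], [0.04, 2.09], [-2.66, 2.66]. Speed limits (rad/s): [2.57, 2.57, 3.14, 3.14, 3.14, 3.14, 3.14].

INTERFACE

Orientations are given as [roll, pitch, yaw] about the fixed x, y, z axes, in that order (R = Rz(yaw) Ry(pitch) Rx(roll)).
In Python, from station import r, vision gives the robot as it stands. The module is installed in compiled form; this text tells all that it offers.
- The arm moves only by the shell command python3 -m creep 'ROWS' [OPENING] [FORCE]. ROWS is JSON, a list of rows, each a list of 6 numbers: the shift along the world's x, y, z scaled (see below), then the turn, a rotation vector about the world's x, y, z scaled (see below). A call has 1 to 12 rows; each row shifts and turns the pose as measured when the row begins; what a row does not reach is not made up. The controller multiplies each number of a shift by 200 mm and each number of a turn by 30 degrees. A row lasts 1/10 s, in which the tool goes at most 50 mm and 8.59 degrees, less where a joint would pass 70% of its speed; a pose out of reach is approached as far as the arm can. A call with a number of a shift or a turn outside -1 to 1 is refused whole. A call with a gripper value outside its range is refused whole. OPENING is the closure, from -1 (fully open) to 1 (shut), so that 0 is half open, set as the call begins (- or left out, the last holds). The fingers move at their own pace and stop on an object; FORCE is the grip in N (left out, the last holds). Time passes only in rows, so rows that do not move let the fingers close. It gives the time, the measured TCP pose, the force and the opening at its end, in the units of the state.
- r.state(): the state, without advancing time (a new reading comes with each control period).
- vision.grab_frame(name): name is "side" or "top" or "wrist"; returns a dict with "color" (480x640x3 uint8, red, green, blue), "range_z" (480x640 float32, m along the optical axis (not along the pixel's ray), 0 where there is no reading), "intrinsics" (3x3 intrinsics, pixels), "k1" (the pictures are not rectified: a ray, as slopes to the right and down, at radius r is drawn at 1 + k1 r^2 times it, then the intrinsics apply), "cam_to_world" (4x4, takes a point from camera to world coordinates). Camera axes: x right, y down, z forward; pixel columns grow to the right and rows downward; lengths in m; the calibration is good to about 2 mm. A picture is of the moment at which its call begins.
- r.close_job(): hands the job in, once; it reports no verdict.
The state is a dict: "t": time; "joint_positions": joint angles; "joint_vel": joint speeds; "tau": joint torques, N m; "ee_pos": TCP position; "tool_rot": TCP orientation; "wrist_force": force on the tool from outside, world axes, zero at the start; "moment": the same for the moment, N m; "finger_gap": finger opening in m.
Only numpy, scipy, OpenCV 4.12 (cv2) and the standard library are available. Lean on these libraries where they do the work, as an engineer would, in place of code of your own. Each camera call takes 0.05 s, during which the arm holds its last target. There are 200 camera calls.

TASK

Carry the rack of vials upright by its bar and set it down gently, flat on the floor of the open purge box. Then swing the hatch shut onto its gasket and turn the red T-handle clockwise (seen from above) a full quarter turn to its stop, so that the latch draws the hatch down tight; leave the other things on the bench where they are.

Things in the scene. Friction and masses are not known exactly. Their poses are not given: they have to be found in the camera images.
- vial_rack: blue rack of amber vials with an aluminium carrying bar, 0.25 to 0.5 kg. 110 mm long (own x), 90 mm wide (own y), 74 mm tall in all; origin at the centre of its underside, z up. The block is 22 mm high, the vial caps reach 36 mm, in two rows 30 mm either side of the bar. It is symmetric under a half turn.
- rack_bar (a point): centre of the carrying bar: a round bar 12 mm thick along the rack's own x, its middle 68 mm above the underside, 98 mm free length between two end posts; free below it down to 36 mm at the vial rows and 22 mm between them.
- purge_box: grey steel box fixed to the bench, outside 190 mm (own x) by 220 mm (own y), walls 10 mm, inside 170 x 200 mm; origin at the centre of its underside, z up. Walls 107 mm high; the black gasket on them stands up to 123 mm high at the -y side while the hatch is open. The hatch hinges on the box's +y side.
- box_floor (a point): centre of the box's inner floor, 10 mm above the bench; axes as the box. Inside the middle of the -y wall a steel keeper sticks out (box x -16 to +32, y -100 to -61, lowest face 99 mm above the bench): lower the rack clear of it. Standing on the floor the rack clears the keeper and the shut latch's pawl (lowest point 91 mm).
- hatch (a joint): white hatch, rad: 0 = drawn tight on the gasket (underside 115 mm above the bench), 1.57 = upright, 1.9 = stop, leaning outwards. Starts at 1.65 to 1.85, standing by itself. Stiffly damped: about 5 N to push its edge at 0.1 m/s. Below about 1.1 it sinks by itself at about 0.45 rad/s and rests on the gasket at about 0.028 (edge 6 mm proud); only the turned latch draws it tight.
- hatch_hinge (a point): on the hinge line at its middle: box x 0, y +110 mm, z 115 mm. The hinge line runs along the box's x.
- hatch_edge (a point): middle of the hatch's free edge, on its outer face, 221 mm from the hinge line. The hatch is a flat panel 190 mm wide along the hinge, 12 mm thick; its axes are the box's when shut, z being its outer face's normal.
- latch (a joint): red T-handle, rad: 0 = open, bar square to the hinge line; 1.571 = latched, at its stop, bar parallel to the hinge line. Grows clockwise seen from above the shut hatch; starts at 0 to 0.2, stays where left. With the hatch down its pawl meets the keeper's ramp from about 0.6, draws the hatch down until about 1.3, then holds it; takes up to about 0.45 N m.
- latch_axis (a point): centre of the T-handle's bar, on the turning axis: 155 mm from the hinge line, 40 mm above the hatch's outer face. Red bar 16 mm thick, 104 mm long, its underside 32 mm above the face; stem 16 mm thick. If turned beyond about 0.4 before the hatch is down, the pawl strikes the keeper and the hatch cannot shut: turn it back first.
- latch_inner_end (a point): the end of the T-bar that lies nearest to the hinge while the latch is open, 52 mm from the axis. With the hatch shut it moves from the box's +y side of the axis to its +x side as the latch is turned.
- amber_bottle: bystander: amber glass reagent bottle, 70 mm across, 160 mm tall; leave it where it is
- white_jar: bystander: white plastic jar with a blue cap, 64 mm across, 75 mm tall; leave it where it is
- beaker: bystander: clear beaker, 76 mm across, 90 mm tall; leave it where it is
- wipes_box: bystander: paper box of wipes, 100 x 180 x 80 mm; leave it where it is
- spanner: bystander: steel spanner lying flat; leave it where it is
- screwdriver: bystander: screwdriver lying flat; leave it where it is
Mind the look-alikes: they are no part of the job. What is shaped like the vial_rack but purple is not meant.

How it is judged:
By the outcome, as a careful person would: the job done as asked, in the order asked, and still so for the second after the job is handed in, with the robot touching nothing.
It also fails if it takes over 72 s, if anything falls off the work surface, if the arm or the gripper's body presses on something with over 40 N, if the wrist force passes 120 N, or if a joint passes its speed limit or range.

## Working session

There is one attempt and no reset: what is moved stays moved. The work goes in short steps, Python scripts to look and compute and a shell command to move; the robot and the scene stay as the last step left them, time stands still between calls to the robot, and variables do not carry over. Pictures are saved under pics/ and viewed, about 8 in all and at most 12, crops included, and the job is handed in when it is done.

```bash
mkdir -p pics
cat > h.py <<'E'
from station import r, vision
import numpy as np, cv2
def grab(n,save=None):
    f=vision.grab_frame(n)
    np.savez(f'{save or n}.npz',**{k:np.asarray(v) for k,v in f.items()})
    if save: cv2.imwrite(f'pics/{save}.png',f['color'][:,:,::-1])
    return f
def load(n): return dict(np.load(f'{n}.npz'))
def cloud(f):
    K=f['intrinsics'];k1=float(f['k1']);D=np.array([k1,0,0,0,0])
    v,u=np.mgrid[0:480,0:640]
    uv=np.stack([u,v],-1).reshape(-1,1,2).astype(float)
    s=cv2.undistortPoints(uv,K,D).reshape(480,640,2)
    z=f['range_z']
    p=np.dstack([s*z[...,None],z])
    T=f['cam_to_world']; w=p@T[:3,:3].T+T[:3,3]
    w[z==0]=np.nan
    return w
def proj(f,P):
    T=np.linalg.inv(f['cam_to_world']);p=np.atleast_2d(P)@T[:3,:3].T+T[:3,3]
    s=p[:,:2]/p[:,2:];rr=(s**2).sum(1,keepdims=True);s=s*(1+float(f['k1'])*rr)
    return s@f['intrinsics'][:2,:2].T+f['intrinsics'][:2,2]
E
python3 - <<'E'
from h import *
a=grab('top','top1');b=grab('side','side1')
print(r.state());print(a['k1'],a['cam_to_world'],b['cam_to_world'])
E
```

```text
{'t': 0.1, 'joint_positions': array([-1.29819487,  0.6899053 , -0.19451544,  1.5662221 ,  0.15731712,
        0.90250317, -0.21509737]), 'joint_vel': array([-5.12332124e-04, -1.24477140e-03, -1.01103423e-03, -2.39371371e-03,
        4.16265244e-04,  3.55830471e-05,  9.36695790e-04]), 'tau': array([-3.04298752e-03, -5.28504610e+01, -1.27156310e+00, -1.53838062e+01,
       -5.25748939e-02,  1.98746864e-03,  4.37623237e-05]), 'ee_pos': array([0.14775274, 0.60670703, 0.23799166]), 'tool_rot': array([-3.13995257e+00,  1.35553484e-04,  2.90287508e+00]), 'wrist_force': array([-0.50965539,  0.71365583, -0.16249148]), 'moment': array([0.01888556, 0.02323548, 0.01261077]), 'finger_gap': 0.08771896548124258}
-0.09559301195329245 [[-3.96568236e-03 -9.87270059e-01  1.59003474e-01  3.78374895e-01]
 [-9.99755299e-01  7.37470542e-03  2.08556066e-02 -9.88786641e-04]
 [-2.17627198e-02 -1.58881859e-01 -9.87057718e-01  1.24693994e+00]
 [ 0.00000000e+00  0.00000000e+00  0.00000000e+00  1.00000000e+00]] [[-0.95389426 -0.2102569   0.21419099  0.17886262]
 [-0.3000529   0.68549585 -0.66337296  1.23519924]
 [-0.00734829 -0.69705629 -0.71697875  1.43410028]
 [ 0.          0.          0.          1.        ]]
```

View pics/top1.png

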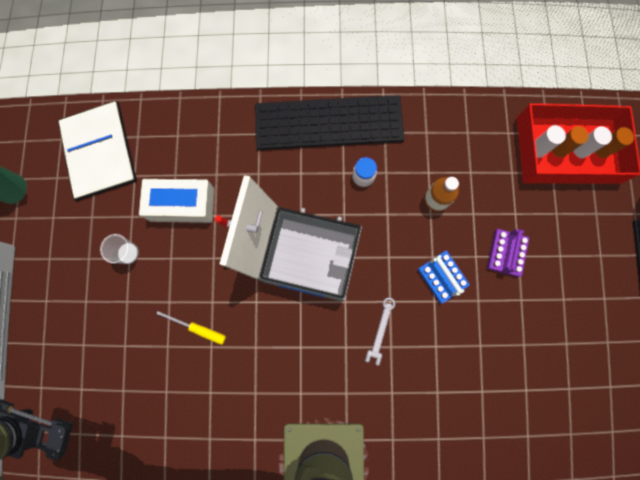

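View pics/side1.png

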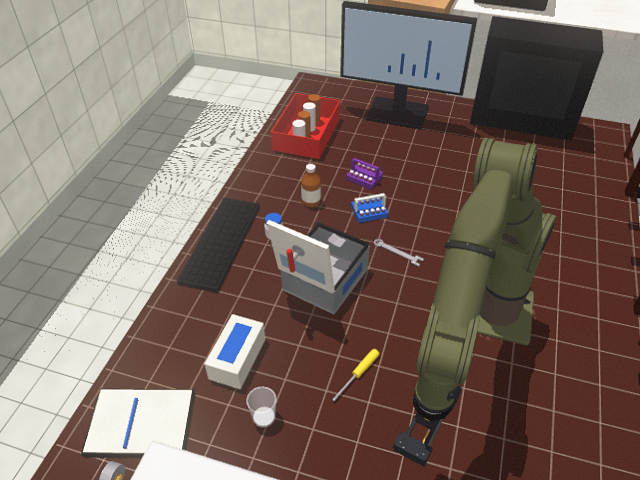

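The top view shows the blue rack at about (444,277), the purple look-alike at (510,252) and the box at (310,253). The hatch stands on the box's left (+y) side, with the red handle at (222,219).

Run:
```python
from h import *
f=load('top1');w=cloud(f);c=f['color'].astype(int)
def reg(u0,u1,v0,v1,zl,zh):
    p=w[v0:v1,u0:u1].reshape(-1,3);return p[(p[:,2]>zl)&(p[:,2]<zh)]
def rect(p,n):
    (cx,cy),(a,b),t=cv2.minAreaRect(p[:,:2].astype(np.float32));print(n,len(p),cx,cy,a,b,t,p[:,2].mean())
rect(reg(412,476,245,308,.055,.09),'bar'); rect(reg(412,476,245,308,.012,.09),'rack')
rect(reg(412,476,245,308,.012,.03),'block')
q=reg(250,375,200,310,.1,.13);rect(q,'rim')
h=reg(215,290,170,285,.15,.5);print('hatch',h.min(0),h.max(0))
m=(c[...,0]>150)&(c[...,1]<60)&(c[...,2]<60);m[:,:200]=0;m[:,260:]=0;m[:190]=0;m[250:]=0
print('red',np.nanmean(w[m],0),m.sum(),np.nanmin(w[m],0),np.nanmax(w[m],0))
s=load('side1');w2=cloud(s);cs=s['color'].astype(int)
m=(cs[...,0]>130)&(cs[...,1]<70)&(cs[...,2]<70);m[:,:270]=0;m[:,310:]=0;m[:230]=0;m[290:]=0
P=w2[m];print('redside',m.sum(),np.nanmedian(P,0),np.nanmin(P,0),np.nanmax(P,0))
p=w2[225:290,270:335].reshape(-1,3);p=p[p[:,2]>.14]
# box floor/inner rim corners
p=w2[190:320,260:380].reshape(-1,3);k=(p[:,2]>.1)&(p[:,2]<.13);rect(p[k],'rimside')
for n in('top1','side1'):
  f=load(n);i=f['color'];
i=load('top1')['color'][160:320,200:380,::-1];j=load('side1')['color'][190:320,250:390,::-1]
cv2.imwrite('pics/crop1.png',np.hstack([cv2.resize(i,(450,400),interpolation=2),cv2.resize(j,(350,400),interpolation=2)]))
```

```text
bar 225 0.482439786195755 -0.3221645653247833 0.11021415144205093 0.020693331956863403 31.71267318725586 0.07059501922781204
rack 1434 0.4824812412261963 -0.32280588150024414 0.11159994453191757 0.09369448572397232 32.008018493652344 0.030824554617246022
block 1004 0.4824002683162689 -0.3227711617946625 0.11154819279909134 0.09368577599525452 31.91175079345703 0.0210092388660529
rim 1790 0.5399405360221863 0.035356685519218445 0.2281607687473297 0.1904151439666748 75.80409240722656 0.11340200636711235
hatch [0.47540183 0.12269565 0.15008578] [0.667663   0.22670516 0.33592103]
red [0.58328972 0.21812164 0.30447166] 44 [0.57733328 0.20857604 0.27766539] [0.59098132 0.22746216 0.31106724]
redside 85 [0.58119407 0.22110059 0.27027682] [0.57665683 0.20777521 0.2164471 ] [0.5884877  0.23167041 0.3116234 ]
rimside 957 0.5412046313285828 0.039114393293857574 0.24096262454986572 0.19527031481266022 76.24050903320312 0.11328678964050429
```

View pics/crop1.png

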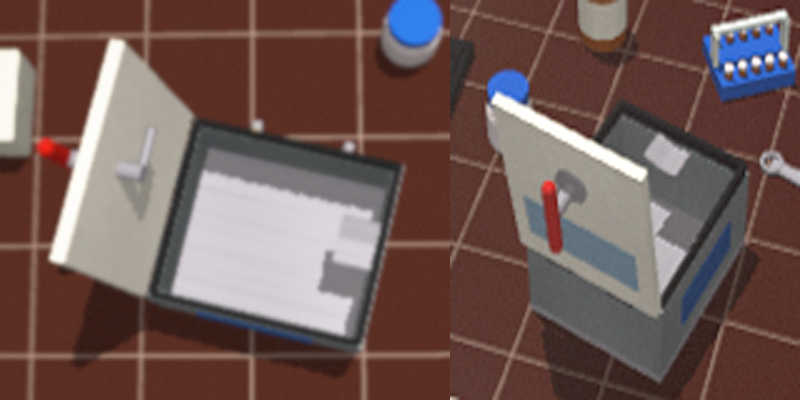

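```bash
python3 -m creep '[[0.18,-0.05,0.16,0,0,-0.28],[0.18,-0.05,0.16,0,0,-0.28],[0.18,-0.05,0.16,0,0,-0.28],[0.18,-0.05,0.16,0,0,-0.28],[0.18,-0.05,0.16,0,0,-0.28],[0.18,-0.05,0.16,0,0,-0.28],[0.15,-0.15,0.1,0,0,-0.28],[0.1,-0.22,0,0,0,-0.28],[0,-0.25,0,0,0,-0.28],[0,-0.25,0,0,0,-0.28],[0,-0.25,0,0,0,-0.28],[0,-0.25,0,0,0,-0.28]]' -1; python3 -m creep '[[0,-0.25,0,0,0,-0.28],[0,-0.25,0,0,0,-0.28],[0,-0.25,0,0,0,-0.28],[0,-0.25,0,0,0,0],[0,-0.25,0,0,0,0],[0,-0.25,0,0,0,0],[0,-0.25,0,0,0,0],[0,-0.25,0,0,0,0]]'
```

```text
t: 1.3
ee_pos: [0.4148, 0.2673, 0.4491]
tool_rot: [-3.128, -0.007, 1.111]
wrist_force: [0.4, -0.3, -0.1]
finger_gap: 0.088
t: 2.1
ee_pos: [0.4093, -0.132, 0.448]
tool_rot: [-3.124, -0.007, 0.661]
wrist_force: [1.6, -0.6, 0.9]
finger_gap: 0.0884
```

```bash
cat >> h.py <<'E'
from scipy.spatial.transform import Rotation as Ro
def togo(pos,yaw,roll=np.pi,pitch=0):
    s=r.state();A=Ro.from_euler('xyz',s['tool_rot']);B=Ro.from_euler('xyz',[roll,pitch,yaw])
    print('shift/0.2',np.round((np.array(pos)-s['ee_pos'])/.2,3),'turn/30deg',np.round((B*A.inv()).as_rotvec(degrees=True)/30,3),'t',s['t'])
E
python3 -m creep '[[0.1,-0.18,-0.14,0,0,-0.05],[0.1,-0.18,-0.14,0,0,-0.05],[0.1,-0.18,-0.14,0,0,-0.05],[0.07,-0.18,-0.14,0,0,-0.04],[0,-0.18,-0.14,0,0,0],[0,0,-0.1,0,0,0],[0,0,0,0,0,0]]'
python3 -c "
from h import *
togo([.4824,-.3222,.2],.557)
grab('wrist','w1')"
```

```text
t: 2.8
ee_pos: [0.4814, -0.3234, 0.2815]
tool_rot: [-3.125, -0.008, 0.549]
wrist_force: [0.8, 0.5, 0.0]
finger_gap: 0.0881
shift/0.2 [ 0.005  0.006 -0.408] turn/30deg [-0.036 -0.004  0.016] t 2.8
```

View pics/w1.png

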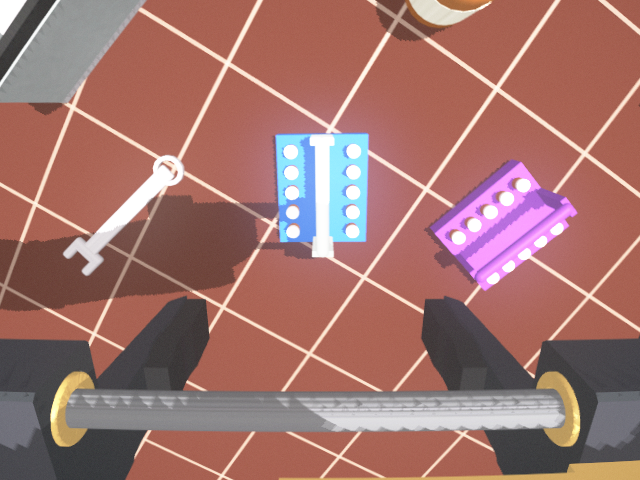

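The wrist view shows the blue rack at (322,188), with its bar running straight up the picture between the open fingers, square to the jaws. The purple rack is well to the right.

Run:
```python
from h import *
f=load('w1');w=cloud(f)
def rect(p,n):
    (cx,cy),(a,b),t=cv2.minAreaRect(p[:,:2].astype(np.float32));print(n,len(p),cx,cy,a,b,t,p[:,2].mean())
p=w[125:262,265:380].reshape(-1,3)
rect(p[(p[:,2]>.055)&(p[:,2]<.1)],'bar');rect(p[(p[:,2]>.012)&(p[:,2]<.1)],'rack')
togo([.4824,-.3222,.054],.557)
```

```text
bar 1743 0.4850865304470062 -0.3240402340888977 0.11063653975725174 0.01990593411028385 31.740541458129883 0.07140301668373177
rack 9872 0.48487910628318787 -0.3237834572792053 0.11083714663982391 0.0902804583311081 32.17415237426758 0.03247062229189065
shift/0.2 [ 0.004  0.012 -1.146] turn/30deg [-0.031 -0.001  0.017] t 2.85
```

```bash
python3 -m creep '[[0.01,0.005,-0.2,-0.03,0,0.017],[0,0,-0.2,0,0,0],[0,0,-0.2,0,0,0],[0,0,-0.2,0,0,0],[0,0,-0.18,0,0,0],[0,0,-0.1,0,0,0],[0,0,-0.06,0,0,0],[0,0,0,0,0,0]]'
python3 -c "
from h import *
togo([.484,-.323,.054],.557)"
```

```text
t: 3.65
ee_pos: [0.495, -0.3217, 0.0611]
tool_rot: [3.12, -0.015, 0.57]
wrist_force: [0.0, 0.0, -0.1]
finger_gap: 0.088
shift/0.2 [-0.055 -0.007 -0.035] turn/30deg [ 0.019  0.045 -0.024] t 3.65
```

```bash
python3 -m creep '[[-0.05,-0.005,-0.03,0.019,0.045,-0.024],[0,0,0,0,0,0],[0,0,0,0,0,0]]'
python3 -c "
from h import *
togo([.484,-.323,.054],.557)"
```

```text
t: 3.95
ee_pos: [0.4868, -0.324, 0.0586]
tool_rot: [3.137, -0.002, 0.557]
wrist_force: [0.5, 1.2, 0.3]
finger_gap: 0.0882
shift/0.2 [-0.014  0.005 -0.023] turn/30deg [ 0.006  0.007 -0.   ] t 3.95
```

```bash
python3 -m creep '[[-0.015,0.005,-0.028,0.006,0.007,0],[0,0,0,0,0,0]]'; python3 -m creep '[[0,0,0,0,0,0],[0,0,0,0,0,0],[0,0,0,0,0,0],[0,0,0,0,0,0],[0,0,0,0,0,0],[0,0,0,0,0,0],[0,0,0,0,0,0],[0,0,0,0,0,0],[0,0,0,0,0,0],[0,0,0,0,0,0]]' 1 30
```

```text
t: 4.15
ee_pos: [0.4843, -0.3235, 0.054]
tool_rot: [3.14, -0.001, 0.557]
wrist_force: [-0.2, 0.2, -0.3]
finger_gap: 0.0881
t: 5.15
ee_pos: [0.4848, -0.324, 0.0544]
tool_rot: [3.138, -0.001, 0.557]
wrist_force: [0.4, 0.4, -2.6]
finger_gap: 0.0109
```

```bash
python3 -m creep '[[0,0,0.05,0,0,0],[0,0,0.15,0,0,0],[0,0,0.2,0,0,0],[0,0,0.2,0,0,0],[0,0,0.2,0,0,0],[0,0,0.15,0,0,0],[0.01,0.06,0.05,0,0,0.05],[0.03,0.14,0,0,0,0.15],[0.03,0.16,0,0,0,0.16],[0.03,0.16,0,0,0,0.16],[0.03,0.16,0,0,0,0.16],[0.03,0.16,0,0,0,0.16]]'; python3 -m creep '[[0.03,0.16,0,0,0,0.16],[0.03,0.16,0,0,0,0.16],[0.03,0.16,0,0,0,0.16],[0.03,0.16,0,0,0,0.16],[0.02,0.12,0,0,0,0.1],[0,0.06,0,0,0,0],[0,0,0,0,0,0],[0,0,0,0,0,0]]'
python3 -c "
from h import *
togo([.5427,.045,.25],1.323)
grab('wrist','w2');grab('top','top2')
i=cv2.imread('pics/w2.png');j=cv2.imread('pics/top2.png')[150:330,200:400]
cv2.imwrite('pics/c2.png',np.hstack([cv2.resize(i,(440,330)),cv2.resize(j,(360,330),interpolation=2)]))"
```

```text
t: 6.35
ee_pos: [0.5077, -0.146, 0.26]
tool_rot: [-3.132, 0.004, 1.011]
wrist_force: [-0.9, 0.1, -2.7]
finger_gap: 0.0108
t: 7.15
ee_pos: [0.5264, 0.0393, 0.2526]
tool_rot: [-3.11, 0.001, 1.437]
wrist_force: [1.0, -0.5, -2.2]
finger_gap: 0.0109
shift/0.2 [ 0.081  0.029 -0.013] turn/30deg [-0.009 -0.059 -0.218] t 7.15
```

View pics/c2.png

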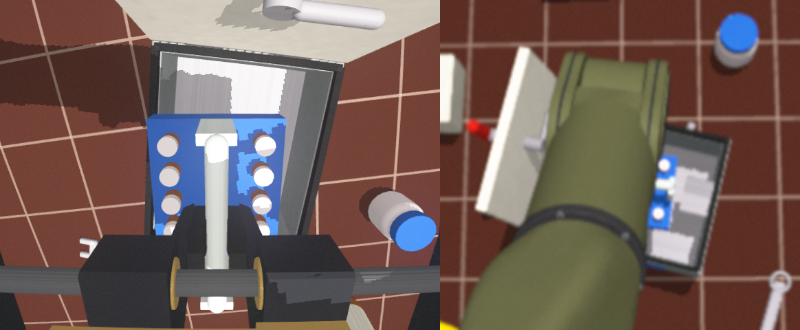

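The rack hangs level over the box and the keeper is clear. The forearm passes near the hatch, so I'm checking clearances and refining the box pose.

Run:
```python
from h import *
f=load('w2');w=cloud(f)
p=w.reshape(-1,3);p=p[~np.isnan(p[:,0])]
a=np.deg2rad(-14.2);R=np.array([[np.cos(a),-np.sin(a)],[np.sin(a),np.cos(a)]]);c=np.array([.539,.0305])
def loc(p): return np.c_[(p[:,:2]-c)@R,p[:,2]]
q=loc(p)
# floor extents, rim, hatch
rim=q[(q[:,2]>.1)&(q[:,2]<.125)&(abs(q[:,0])<.11)&(abs(q[:,1])<.12)]
print('rim',np.percentile(rim,[1,99],axis=0))
fl=q[(q[:,2]<.02)&(q[:,2]>.005)&(abs(q[:,0])<.1)&(abs(q[:,1])<.11)];print('floor',np.percentile(fl,[2,98],axis=0))
g=loc(cloud(load('top1'))[165:290,212:300].reshape(-1,3))
for z in(.16,.2,.25,.3,.33):
    k=g[abs(g[:,2]-z)<.01];
    if len(k):print('hatch',z,np.percentile(k[:,1],[2,50,98]),np.percentile(k[:,0],[2,98]))
g=loc(cloud(load('top2')).reshape(-1,3))
g=g[(g[:,2]>.34)]
for x0 in(-.3,-.2,-.15,-.1,-.05,0,.05,.1):
    k=g[(abs(g[:,0]-x0)<.02)]
    if len(k):print('arm x',x0,'y',np.round(np.percentile(k[:,1],[1,99]),3),'z',np.round(np.percentile(k[:,2],[1,50,99]),3))
s=grab('side','side2')
g=loc(cloud(s).reshape(-1,3));g=g[(g[:,2]>.34)]
for x0 in(-.2,-.15,-.1,-.05,0,.05,.1):
    k=g[(abs(g[:,0]-x0)<.02)&(abs(g[:,1])<.25)]
    if len(k):print('side arm x',x0,'y',np.round(np.percentile(k[:,1],[1,99]),3),'z',np.round(np.percentile(k[:,2],[1,50,99]),3))
```

```text
rim [[-0.09174398 -0.09493795  0.10094842]
 [ 0.09463651  0.11216007  0.12390905]]
floor [[-0.08191833 -0.03746968  0.00793652]
 [ 0.08674145  0.09964263  0.01618171]]
hatch 0.16 [0.11661772 0.11915922 0.12151048] [-0.09344772  0.08849495]
hatch 0.2 [0.1232413  0.12569416 0.12876018] [-0.09391378  0.09165133]
hatch 0.25 [0.13231842 0.13436754 0.17757774] [-0.09412321  0.09003937]
hatch 0.3 [0.14049374 0.1430197  0.19929373] [-0.09361848  0.08974099]
hatch 0.33 [0.14586594 0.15155296 0.15991629] [-0.09277459  0.08914364]
arm x -0.3 y [-0.096  0.041] z [0.668 0.808 0.856]
arm x -0.2 y [-0.051  0.04 ] z [0.744 0.821 0.864]
arm x -0.15 y [-0.053  0.035] z [0.72  0.777 0.804]
arm x -0.1 y [-0.047  0.032] z [0.679 0.727 0.757]
arm x -0.05 y [-0.041  0.044] z [0.602 0.672 0.702]
arm x 0 y [-0.037  0.05 ] z [0.588 0.63  0.65 ]
arm x 0.05 y [-0.031  0.045] z [0.586 0.599 0.611]
side arm x -0.2 y [-0.023  0.037] z [0.707 0.78  0.859]
side arm x -0.15 y [-0.017  0.038] z [0.662 0.738 0.801]
side arm x -0.1 y [-0.032  0.039] z [0.344 0.669 0.749]
side arm x -0.05 y [-0.022  0.05 ] z [0.343 0.533 0.692]
side arm x 0 y [-0.026  0.057] z [0.342 0.536 0.643]
side arm x 0.05 y [-0.017  0.056] z [0.341 0.355 0.602]
side arm x 0.1 y [-0.014  0.019] z [0.351 0.353 0.358]
```

View pics/side2.png

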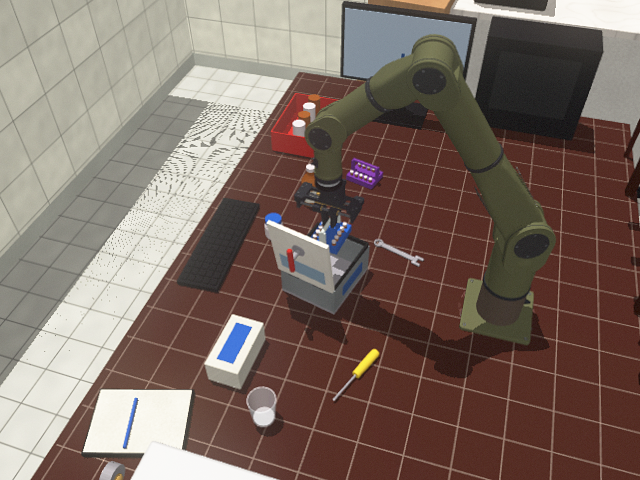

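The arm stays within ±57 mm of the box centre line and well above the hatch. The hatch stands at about 1.75 rad. Next: align, then lower.

```bash
python3 -m creep '[[0.08,0.03,0,-0.009,-0.059,-0.2],[0,0,0,0,0,0],[0,0,0,0,0,0]]'
python3 -c "
from h import *
togo([.543,.045,.25],1.323)"
```

```text
t: 7.6
ee_pos: [0.5424, 0.0396, 0.2533]
tool_rot: [3.141, 0.002, 1.322]
wrist_force: [-0.1, -0.3, -2.1]
finger_gap: 0.0114
shift/0.2 [ 0.003  0.027 -0.016] turn/30deg [0.005 0.001 0.001] t 7.6
```

```bash
python3 -m creep '[[0,0.03,-0.05,0.005,0,0],[0,0,-0.12,0,0,0],[0,0,-0.12,0,0,0],[0,0,-0.12,0,0,0],[0,0,-0.12,0,0,0],[0,0,-0.12,0,0,0],[0,0,-0.1,0,0,0],[0,0,-0.06,0,0,0],[0,0,0,0,0,0]]'
python3 -c "
from h import *
togo([.543,.045,.066],1.323)"
```

```text
t: 8.5
ee_pos: [0.5382, 0.0445, 0.0822]
tool_rot: [-3.136, -0.001, 1.329]
wrist_force: [-0.7, -0.1, -2.7]
finger_gap: 0.011
shift/0.2 [ 0.024  0.002 -0.081] turn/30deg [-0.005 -0.009 -0.011] t 8.5
```

```bash
python3 -m creep '[[0.02,0,-0.03,-0.005,-0.009,-0.011],[0,0,-0.02,0,0,0],[0,0,-0.015,0,0,0],[0,0,0,0,0,0]]';python3 -m creep '[[0,0,-0.012,0,0,0],[0,0,0,0,0,0]]'
python3 -c "
from h import *
togo([.543,.045,.064],1.323)"
```

```text
t: 8.9
ee_pos: [0.5442, 0.0445, 0.0702]
tool_rot: [3.138, -0.001, 1.323]
wrist_force: [0.3, 0.3, -2.1]
finger_gap: 0.0111
t: 9.1
ee_pos: [0.5448, 0.0447, 0.0683]
tool_rot: [3.136, -0.002, 1.323]
wrist_force: [-0.4, 0.5, -2.8]
finger_gap: 0.0109
shift/0.2 [-0.009  0.002 -0.022] turn/30deg [-0.     0.011 -0.001] t 9.1
```

```bash
python3 -m creep '[[0,0,-0.015,0,0.011,0],[0,0,0,0,0,0]]';python3 -m creep '[[0,0,-0.01,0,0,0],[0,0,0,0,0,0]]'
```

```text
t: 9.3
ee_pos: [0.545, 0.0447, 0.0655]
tool_rot: [3.142, -0.0, 1.323]
wrist_force: [0.0, 0.1, -2.9]
finger_gap: 0.011
t: 9.5
ee_pos: [0.5452, 0.0447, 0.0643]
tool_rot: [3.141, -0.001, 1.323]
wrist_force: [-0.2, 0.0, -2.7]
finger_gap: 0.0108
```

```bash
python3 -m creep '[[0,0,-0.01,0,0,0],[0,0,0,0,0,0]]';python3 -m creep '[[0,0,-0.008,0,0,0],[0,0,0,0,0,0]]'
```

```text
t: 9.7
ee_pos: [0.5455, 0.0447, 0.0646]
tool_rot: [3.14, -0.002, 1.323]
wrist_force: [0.5, 0.1, -3.4]
finger_gap: 0.0111
t: 9.9
ee_pos: [0.5459, 0.0447, 0.0643]
tool_rot: [3.139, -0.003, 1.323]
wrist_force: [-0.1, -0.4, -2.2]
finger_gap: 0.0109
```

```bash
python3 -m creep '[[-0.01,0,-0.015,0,0.005,0],[0,0,0,0,0,0]]';python3 -m creep '[[0,0,-0.015,0,0,0],[0,0,0,0,0,0]]'
```

```text
t: 10.1
ee_pos: [0.5465, 0.0447, 0.0646]
tool_rot: [3.135, -0.005, 1.322]
wrist_force: [0.2, 0.0, -2.6]
finger_gap: 0.0108
t: 10.3
ee_pos: [0.5473, 0.0448, 0.0644]
tool_rot: [3.133, -0.007, 1.322]
wrist_force: [-0.7, -0.5, -3.6]
finger_gap: 0.0112
```

```bash
python3 -c "
from h import *
s=r.state();print(s['joint_positions'],s['tau'],s['wrist_force'],s['moment'])
grab('wrist','w3');f=load('w3');grab('top','top3')
a=np.deg2rad(-14.2);R=np.array([[np.cos(a),-np.sin(a)],[np.sin(a),np.cos(a)]])
print((s['ee_pos'][:2]-[.539,.0305])@R)
p=cloud(f);q=p.reshape(-1,3)
"
```

```text
[-0.27048402  0.87244866  0.18182402  1.94128176 -0.42082246  0.35406594
 -0.00598092] [-1.23187399e-02 -5.33571231e+01  4.19142053e+00 -6.98907048e+00
 -5.49136405e-02  5.00535406e-02  8.34646169e-03] [-0.73665034 -0.47318635 -3.57007479] [-0.08037988  0.06559436  0.00423762]
[0.00454094 0.01591602]
```

View pics/w3.png

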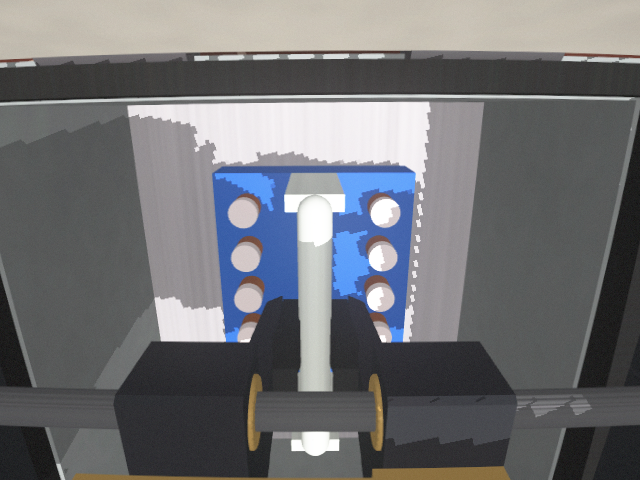

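```bash
python3 -c "
from h import *
f=load('w3');p=cloud(f)
def m(n,u0,u1,v0,v1):
  q=p[v0:v1,u0:u1].reshape(-1,3);print(n,np.nanmedian(q,0).round(4),np.nanpercentile(q[:,2],[5,95]).round(4))
m('floor',150,185,180,280);m('floor2',425,460,150,280);m('blockL',265,290,215,290);m('blockR',340,365,215,290);m('blocktop',235,400,178,188);m('capL',235,252,205,220);m('capR',378,394,205,220);m('bar',305,325,215,330);m('rimL',3,15,400,440);m('rimtop',200,440,65,92);m('rodL',10,80,400,415);m('rodR',540,620,400,415);m('body',150,230,365,385);m('rimR',600,635,340,370)
f=load('w2');p=cloud(f);i=f['color']
q=p[150:330,215:400].reshape(-1,3)
a=np.deg2rad(-14.2);R=np.array([[np.cos(a),-np.sin(a)],[np.sin(a),np.cos(a)]])
for n in('top1','w2'):
  q=cloud(load(n)).reshape(-1,3);q=q[~np.isnan(q[:,0])];l=np.c_[(q[:,:2]-[.539,.0305])@R,q[:,2]]
  for y in(-.1,-.05,0,.05,.1):
    for s in(-1,1):
      k=l[(abs(l[:,0]-s*.09)<.006)&(abs(l[:,1]-y)<.015)&(l[:,2]>.09)&(l[:,2]<.14)]
      if len(k):print(n,y,s,np.percentile(k[:,2],[50,95]).round(4),len(k))
"
```

```text
floor [0.479  0.0849 0.0096] [0.0085 0.0106]
floor2 [0.6189 0.0572 0.0096] [0.0085 0.0106]
blockL [0.535  0.0659 0.0318] [0.0309 0.0328]
blockR [0.5691 0.0573 0.0318] [0.0309 0.0329]
blocktop [0.562  0.0969 0.0323] [0.0311 0.0638]
capL [0.5285 0.0912 0.0458] [0.0449 0.0469]
capR [0.5864 0.0764 0.046 ] [0.045 0.047]
bar [0.5545 0.0729 0.0835] [0.0824 0.0846]
rimL [0.4905 0.0818 0.1443] [0.1306 0.1457]
rimtop [0.5701 0.1304 0.1148] [0.1137 0.1159]
rodL [0.4994 0.0825 0.1445] [0.1433 0.1457]
rodR [0.6056 0.0554 0.1455] [0.1443 0.1467]
body [0.5317 0.0832 0.1449] [0.1418 0.1477]
rimR [0.6331 0.0406 0.117 ] [0.1129 0.1291]
top1 -0.1 -1 [0.1184 0.1238] 43
top1 -0.1 1 [0.1184 0.1232] 47
top1 -0.05 -1 [0.118 0.122] 53
top1 -0.05 1 [0.1163 0.1221] 69
top1 0 -1 [0.1169 0.1207] 53
top1 0 1 [0.1144 0.1203] 64
top1 0.05 -1 [0.1145 0.1201] 53
top1 0.05 1 [0.1145 0.1192] 66
top1 0.1 -1 [0.1147 0.1335] 63
top1 0.1 1 [0.1141 0.1284] 55
w2 -0.1 -1 [0.1211 0.1223] 216
w2 -0.1 1 [0.0958 0.105 ] 43
w2 -0.05 -1 [0.12   0.1213] 369
w2 -0.05 1 [0.1137 0.1209] 822
w2 0 -1 [0.1183 0.1195] 116
w2 0 1 [0.1133 0.1194] 924
w2 0.05 -1 [0.1161 0.1176] 580
w2 0.05 1 [0.1121 0.1177] 1071
w2 0.1 -1 [0.1148 0.1345] 815
w2 0.1 1 [0.1146 0.1313] 1037
```

The block top reads 31.8 mm, both caps 46 mm and the floor 9.6 mm, so the rack is standing flat on the floor. Releasing.

```bash
python3 -m creep '[[0,0,0,0,0,0],[0,0,0,0,0,0],[0,0,0,0,0,0],[0,0,0,0,0,0],[0,0,0,0,0,0],[0,0,0,0,0,0]]' 0.3; python3 -m creep '[[0,0,0.1,0,0,0],[0,0,0.2,0,0,0],[0,0,0.2,0,0,0],[0,0,0.2,0,0,0],[0,0,0.2,0,0,0],[0,0,0.2,0,0,0],[0,0,0.2,0,0,0],[0,0,0.2,0,0,0],[0,0,0.2,0,0,0],[0,0,0.1,0,0,0],[0,0,0,0,0,0]]'
python3 -c "
from h import *
f=grab('wrist','w4');p=cloud(f);q=p.reshape(-1,3);i=f['color'].reshape(-1,3).astype(int)
k=(i[:,2]>120)&(i[:,0]<100)&(q[:,2]<.06)&(q[:,2]>.025)&(abs(q[:,0]-.54)<.09)&(abs(q[:,1]-.045)<.1)
print(cv2.minAreaRect(q[k][:,:2].astype(np.float32)),np.percentile(q[k][:,2],[5,50,95]))
togo([.5,.0,.25],1.323)"
```

```text
t: 11.0
ee_pos: [0.5474, 0.0447, 0.0621]
tool_rot: [3.134, -0.006, 1.322]
wrist_force: [0.4, -0.3, -0.3]
finger_gap: 0.0308
t: 12.1
ee_pos: [0.5417, 0.0437, 0.4356]
tool_rot: [3.138, -0.005, 1.321]
wrist_force: [0.4, -0.4, 0.8]
finger_gap: 0.0309
((0.5403707027435303, 0.046509742736816406), (0.10850808024406433, 0.07297688722610474), 76.19192504882812) [0.02996996 0.03149243 0.03305302]
shift/0.2 [-0.206 -0.219 -0.921] turn/30deg [-0.007  0.004  0.005] t 12.15
```

```bash
python3 -m creep '[[0,0.1,0,0,0,0],[0,0.2,0,0,0,0],[0,0.2,0,0,0,0],[0,0.2,0,0,0,0],[0,0.2,0,0,0,0],[0,0.13,0,0,0,0],[0,0,0,0,0,0]]' 1
python3 -c "
from h import *
togo([.537,.248,.29],1.323)"
```

```text
t: 12.85
ee_pos: [0.5334, 0.2544, 0.42]
tool_rot: [-3.123, 0.01, 1.314]
wrist_force: [0.1, -0.8, 0.5]
finger_gap: 0.0004
shift/0.2 [ 0.018 -0.032 -0.65 ] turn/30deg [ 0.009 -0.039  0.017] t 12.85
```

```bash
python3 -m creep '[[0.018,-0.01,-0.15,0.009,-0.039,0.017],[0,0,-0.15,0,0,0],[0,0,-0.15,0,0,0],[0,0,-0.12,0,0,0],[0,0,-0.06,0,0,0],[0,0,0,0,0,0]]'
python3 -c "
from h import *
togo([.537,.248,.29],1.323)"
```

```text
t: 13.45
ee_pos: [0.5324, 0.2426, 0.281]
tool_rot: [-3.133, 0.015, 1.318]
wrist_force: [-1.2, -0.3, -0.1]
finger_gap: 0.0005
shift/0.2 [0.023 0.027 0.045] turn/30deg [ 0.023 -0.023  0.01 ] t 13.45
```

```bash
python3 -m creep '[[0.02,0,0.055,0.023,-0.023,0.01],[-0.02,-0.08,0,0,0,0],[-0.02,-0.08,0,0,0,0],[-0.015,-0.06,0,0,0,0],[-0.015,-0.06,0,0,0,0],[-0.015,-0.06,0,0,0,0],[-0.015,-0.06,0,0,0,0]]'
```

```text
t: 14.15
ee_pos: [0.5187, 0.1639, 0.2987]
tool_rot: [3.133, -0.017, 1.328]
wrist_force: [2.4, 4.9, -3.7]
finger_gap: 0.0002
```

```bash
python3 -m creep '[[-0.015,-0.06,-0.01,0.01,0.02,0],[-0.015,-0.06,-0.01,0.01,0.02,0],[-0.015,-0.06,-0.01,0,0,0],[-0.015,-0.06,-0.005,0,0,0]]';python3 -m creep '[[-0.015,-0.06,-0.005,0,0,0],[-0.015,-0.06,-0.005,0,0,0],[-0.015,-0.06,-0.005,0,0,0]]'
```

```text
t: 14.55
ee_pos: [0.5072, 0.1159, 0.294]
tool_rot: [-3.13, -0.031, 1.33]
wrist_force: [1.1, 3.6, -2.1]
finger_gap: 0.0005
t: 14.85
ee_pos: [0.4974, 0.0766, 0.2905]
tool_rot: [-3.13, -0.031, 1.33]
wrist_force: [1.4, 3.8, -0.5]
finger_gap: 0.0005
```

```bash
python3 -m creep '[[-0.015,-0.06,-0.01,0,0.02,0],[-0.015,-0.06,-0.01,0,0.02,0],[-0.008,-0.03,0,0,0,0]]';python3 -m creep '[[0,0,0,0,0,0],[0,0,0,0,0,0]]'
```

```text
t: 15.15
ee_pos: [0.4882, 0.0408, 0.2861]
tool_rot: [-3.107, -0.022, 1.326]
wrist_force: [-0.4, 0.1, 0.2]
finger_gap: 0.0005
t: 15.35
ee_pos: [0.4874, 0.0373, 0.286]
tool_rot: [-3.107, -0.019, 1.322]
wrist_force: [0.4, 0.9, -0.5]
finger_gap: 0.0005
```

```bash
python3 -m creep '[[0,0,0.2,0,0,0],[0,-0.1,0.2,0,0,0],[0,-0.1,0.2,0,0,0],[0,-0.1,0.1,0,0,0],[0,0,0,0,0,0],[0,0,0,0,0,0],[0,0,0,0,0,0],[0,0,0,0,0,0],[0,0,0,0,0,0],[0,0,0,0,0,0],[0,0,0,0,0,0],[0,0,0,0,0,0]]' ;python3 -m creep '[[0,0,0,0,0,0],[0,0,0,0,0,0],[0,0,0,0,0,0],[0,0,0,0,0,0],[0,0,0,0,0,0],[0,0,0,0,0,0],[0,0,0,0,0,0],[0,0,0,0,0,0],[0,0,0,0,0,0],[0,0,0,0,0,0],[0,0,0,0,0,0],[0,0,0,0,0,0]]'
cat > lat.py <<'E'
from h import *
import sys
n=sys.argv[1];f=grab('wrist',n);w=cloud(f);c=f['color'].astype(int)
q=w.reshape(-1,3);i=c.reshape(-1,3)
k=(i[:,0]>110)&(i[:,1]<80)&(i[:,2]<80)&(q[:,2]>.11)&(q[:,2]<.25)
b=q[k];b=b[b[:,2]>np.percentile(b[:,2],90)-.009]
print('red',k.sum(),cv2.minAreaRect(b[:,:2].astype(np.float32)),np.percentile(b[:,2],[5,50,95]))
m=~np.isnan(q[:,0])&(i.min(1)>120)&(q[:,2]>.11)&(q[:,2]<.25)
h=q[m];A=np.c_[h[:,:2],np.ones(len(h))]
for _ in range(4):
    x=np.linalg.lstsq(A,h[:,2],rcond=None)[0];e=abs(A@x-h[:,2]);g=e<np.median(e)*3+.001;A,h=A[g],h[g]
t=np.deg2rad(-14.2);print('slope along box -y',-(x[0]*.245+x[1]*.97),'plane z at box centre',x@[.539,.0305,1],len(h))
togo([.539,.0305,.4],1.323)
E
python3 lat.py w5
```

```text
t: 16.55
ee_pos: [0.4827, -0.0187, 0.4239]
tool_rot: [-3.091, -0.012, 1.333]
wrist_force: [0.0, -1.4, 0.4]
finger_gap: 0.0003
t: 17.75
ee_pos: [0.4828, -0.0189, 0.4241]
tool_rot: [-3.092, -0.013, 1.332]
wrist_force: [0.6, 0.9, 0.5]
finger_gap: 0.0007
red 1785 ((0.5305179953575134, -0.010254889726638794), (0.10134510695934296, 0.015314651653170586), 73.07992553710938) [0.17531867 0.17934489 0.1821265 ]
slope along box -y 0.0369293590602706 plane z at box centre 0.13122057549908955 37258
shift/0.2 [ 0.281  0.247 -0.121] turn/30deg [-0.046 -0.087 -0.019] t 17.8
```

View pics/w5.png

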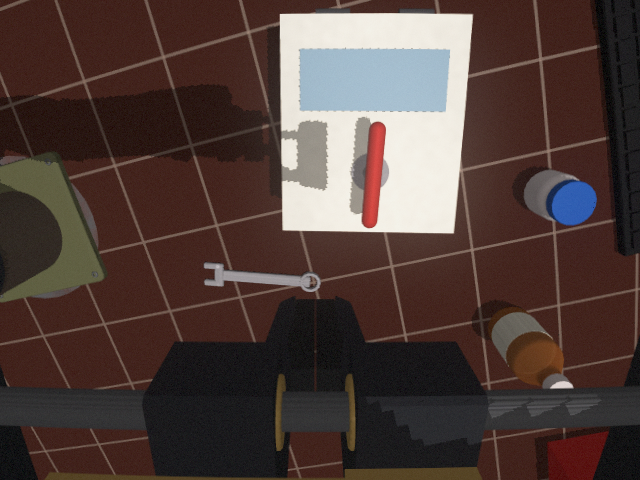

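The hatch is down on its gasket: slope about 0.03, panel at (375,125). The T-bar runs from (377,130) to (369,220), so the latch is at about 0.05. Its axis is near (0.530, -0.011), as expected. Next: grip the bar across its centre.

```bash
python3 -m creep '[[0.08,0.013,-0.15,-0.04,-0.09,-0.1],[0.08,0.013,-0.15,0,0,0],[0.07,0.013,-0.15,0,0,0],[0,0,-0.12,0,0,0],[0,0,0,0,0,0],[0,0,0,0,0,0]]' 0 60
sed -i 's/^togo.*/togo([.530,-.011,.152],1.276)/' lat.py; python3 lat.py w6
```

```text
t: 18.4
ee_pos: [0.5318, -0.0108, 0.3082]
tool_rot: [3.133, -0.007, 1.279]
wrist_force: [0.2, 0.1, 0.3]
finger_gap: 0.0439
red 2617 ((0.5302292704582214, -0.011082619428634644), (0.1026148572564125, 0.014599238522350788), 73.44517517089844) [0.17436568 0.17754045 0.17967035]
slope along box -y 0.02431594837498308 plane z at box centre 0.1297969232163088 63633
shift/0.2 [-0.008 -0.001 -0.782] turn/30deg [-0.008  0.019 -0.005] t 18.45
```

```bash
python3 -m creep '[[-0.008,0,-0.15,-0.008,0.019,0],[0,0,-0.15,0,0,0],[0,0,-0.15,0,0,0],[0,0,-0.12,0,0,0],[0,0,0,0,0,0]]';python3 -c "
from h import *
togo([.530,-.011,.152],1.278)"
```

```text
t: 18.95
ee_pos: [0.5363, -0.0112, 0.2]
tool_rot: [3.123, -0.007, 1.279]
wrist_force: [-0.4, 0.1, -0.2]
finger_gap: 0.0439
shift/0.2 [-0.031  0.001 -0.24 ] turn/30deg [-0.002  0.037 -0.002] t 18.95
```

```bash
python3 -m creep '[[-0.035,0,-0.06,0,0.037,0],[-0.005,0,-0.07,0,0.01,0],[-0.005,0,-0.07,0,0.01,0],[0,0,-0.03,0,0,0],[0,0,0,0,0,0]]';python3 -c "
from h import *
togo([.530,-.011,.152],1.278)"
```

```text
t: 19.45
ee_pos: [0.5303, -0.0114, 0.1554]
tool_rot: [-3.138, -0.0, 1.279]
wrist_force: [-0.8, -0.3, -0.7]
finger_gap: 0.0439
shift/0.2 [-0.002  0.002 -0.017] turn/30deg [-0.003 -0.007 -0.002] t 19.45
```

```bash
python3 -m creep '[[0,0,-0.02,0,0,0],[0,0,0,0,0,0],[0,0,0,0,0,0],[0,0,0,0,0,0],[0,0,0,0,0,0],[0,0,0,0,0,0],[0,0,0,0,0,0]]' 1 60;python3 -m creep '[[0,0,0,0,0,-0.15],[0,0,0,0,0,-0.15],[0,0,0,0,0,-0.15],[0,0,0,0,0,-0.15]]';python3 -c "
from h import *
togo([.530,-.011,.15],-.25);print(r.state()['moment'])"
```

```text
t: 20.15
ee_pos: [0.5301, -0.0113, 0.1516]
tool_rot: [-3.138, -0.001, 1.279]
wrist_force: [0.1, 0.3, -2.1]
finger_gap: 0.0146
t: 20.55
ee_pos: [0.5304, -0.0114, 0.1516]
tool_rot: [-3.138, -0.001, 0.956]
wrist_force: [-0.8, 0.1, -2.5]
finger_gap: 0.0147
shift/0.2 [-0.002  0.002 -0.008] turn/30deg [-7.000e-03 -1.000e-03 -2.303e+00] t 20.55
[-0.26978213 -0.03890231  0.0692834 ]
```

```bash
python3 -m creep '[[0,0,0,0,0,-0.15],[0,0,0,0,0,-0.15],[0,0,-0.003,0,0,-0.15],[0,0,-0.003,0,0,-0.15],[0,0,-0.003,0,0,-0.15],[0,0,-0.003,0,0,-0.15]]';python3 -c "
from h import *
togo([.530,-.011,.148],-.25);print(r.state()['moment'])"
```

```text
t: 21.15
ee_pos: [0.5306, -0.0123, 0.1496]
tool_rot: [-3.141, -0.0, 0.471]
wrist_force: [-0.5, -0.8, -1.6]
finger_gap: 0.0146
shift/0.2 [-0.003  0.006 -0.008] turn/30deg [-0.     0.    -1.377] t 21.15
[-0.19011643 -0.04612459  0.36026578]
```

```bash
python3 -m creep '[[0,0.005,-0.003,0,0,-0.15],[0,0,-0.003,0,0,-0.15],[0,0,-0.003,0,0,-0.15],[0,0,-0.003,0,0,-0.15],[0,0,0,0,0,-0.15],[0,0,0,0,0,-0.15],[0,0,0,0,0,-0.15]]';python3 -c "
from h import *
togo([.530,-.011,.148],-.25);print(r.state()['moment'])"
```

```text
t: 21.85
ee_pos: [0.5305, -0.0133, 0.1477]
tool_rot: [3.138, 0.0, -0.094]
wrist_force: [-1.3, -1.4, -1.9]
finger_gap: 0.0148
shift/0.2 [-0.002  0.011  0.001] turn/30deg [ 0.007 -0.001 -0.298] t 21.85
[ 0.01107436 -0.0566838   0.30605154]
```

Near the stop, which is at yaw of about -0.25. I'm now pressing gently past it.

```bash
python3 -m creep '[[0,0.005,0,0,0,-0.15],[0,0,0,0,0,-0.12],[0,0,0,0,0,-0.1],[0,0,0,0,0,-0.1],[0,0,0,0,0,-0.1]]';python3 -c "
from h import *
togo([.530,-.011,.148],-.25);print(r.state()['moment'])"
```

```text
t: 22.35
ee_pos: [0.5305, -0.0135, 0.1477]
tool_rot: [3.134, -0.001, -0.394]
wrist_force: [0.2, -1.7, -2.5]
finger_gap: 0.0151
shift/0.2 [-0.002  0.013  0.001] turn/30deg [ 0.015 -0.004  0.276] t 22.35
[-0.31715074  0.01522172  1.17893832]
```

```bash
python3 -m creep '[[0,0,0,0,0,0],[0,0,0,0,0,0],[0,0,0,0,0,0],[0,0,0,0,0,0],[0,0,0,0,0,0]]' 0.1;python3 -m creep '[[0,0,0.08,0,0,0],[0,0,0.15,0,0,0],[0,0,0.2,0,0,0],[0,0,0.2,0,0,0],[0,-0.05,0.2,0,0,0],[0,-0.1,0.2,0,0,0.2],[0,-0.1,0.1,0,0,0.2],[0,-0.1,0,0,0,0.2],[0,0,0,0,0,0],[0,0,0,0,0,0]]'; python3 lat.py w7
```

```text
t: 22.85
ee_pos: [0.5314, -0.013, 0.1482]
tool_rot: [3.135, -0.002, -0.392]
wrist_force: [0.0, 0.4, 0.7]
finger_gap: 0.0397
t: 23.85
ee_pos: [0.5279, -0.0845, 0.3834]
tool_rot: [3.132, 0.0, -0.069]
wrist_force: [-0.3, 0.3, 0.9]
finger_gap: 0.0399
red 1713 ((0.5304881930351257, -0.013530321419239044), (0.015481319278478622, 0.1018170714378357), 75.98210144042969) [0.17030941 0.17359691 0.17551862]
slope along box -y -0.0012218359279011137 plane z at box centre 0.12700599777120702 38242
shift/0.2 [ 0.011  0.368 -1.156] turn/30deg [0.018 0.011 2.568] t 23.9
```

View pics/w7.png

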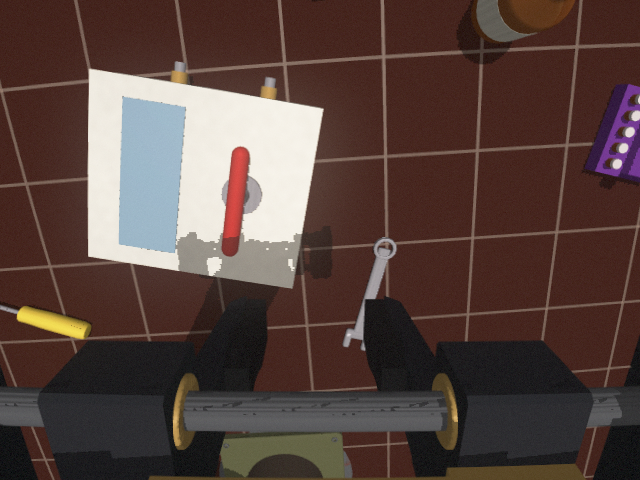

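The hatch now reads flat: slope -0.001, outer face at 127 mm = 115 + 12. The T-bar, from (240,150) to (230,250), lies parallel to the hinge at -14.0°. The arm is clear, so I'm handing in.

```bash
python3 -c "
from station import r
print(r.close_job())"
```

```text
the job is handed in; nothing more can be done
None
```

The job is done and handed in at about 24 s on the robot's clock, with the arm clear of everything.

- **Rack:** I carried the blue rack by its bar and set it on the box floor. Before release it read flat: block top at 31.8 mm, both cap rows at 46 mm, floor at 9.6 mm. After release it was still level, about 15 mm from the box centre towards the hinge. The wrist force never showed the touchdown clearly, so I judged contact from the camera heights instead.
- **Hatch:** I pushed it over from outside with up to about 6 N at the wrist and let it sink onto its gasket. After latching it reads flat (slope -0.001), with its outer face at 127 mm, which is the drawn-tight height.
- **Latch:** I gripped the T-handle at its centre and turned it clockwise until the torque rose to 1.18 N m at the stop. The jaws twisted about 0.14 rad further than the bar there. The last picture shows the bar at -14.0°, against about -14.2° for the hinge line, so it stands at about 1.57 rad.
- **Other things on the bench:** I did not touch any of them. The last picture shows only the spanner, with parts of the screwdriver, bottle and purple rack, all looking in place. I did not measure their positions or check the jar, beaker and wipes box again at the end.

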